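# Switch off the warmer and hold out the meatball dish, turned a quarter turn

### The job

Turn the warming plate's switch back until it clicks over to off; only then take the round dish off the plate by one of its two black handles and lift it clear. Carry it level, with the loose meatball staying in the middle, give it about a quarter turn, and hold it out still, about a hand's breadth above the middle of the blue tray, with your hand on the robot's side and the free handle pointing straight across the tray to the colleague on the far side of the table. Finish while still holding it there: do not set it down, do not touch the meatball, and do not move anything else on the table.

Things in the scene. Friction and masses are not known exactly. Their poses are not given: they have to be found in the camera images.
- warmer: Warming plate, fixed: steel housing 310 (its x) x 270 (its y) mm. Origin: centre of its underside on the table; x points to its back edge, away from the robot. Top deck at z = 60. A dark disc of diameter 185 stands 12 above the deck (top z = 72), centred at x = +35. The switch stands on the robot-side strip of the deck at x = -118, y = +40.
- switch (a joint): Rotary switch of the warming plate, axis vertical. 0 rad is on (the start, 0.15 at most), 1.05 is off; the value grows anticlockwise seen from above, so it is switched off by turning it 60 degrees anticlockwise. A snap spring resists (0.1 N m at first, less later) until half way, 0.52 rad; past that it clicks over to off by itself and stays. Stops at 0 and 1.05.
- switch_grip (a point): Point to grip the switch: on its axis, 88 mm above the table, turning with it; z up. The black switch is a bar 44 long x 14 wide, from 67 to 99 mm above the table, on a round skirt of diameter 46. The bar lies along this point's x, which is also where its white pointer line points (at off: along the warmer's x).
- dish: Round shallow aluminium dish, rim diameter 176, 31 high, 0.2 to 0.4 kg, on the disc, its handles left and right. Origin: centre of its underside; z up, x through both handles. Inside, the floor is 6 above the underside in the middle and rises gently (3.5 then 10 degrees) to the rim. Solid black handles, each 26 wide (dish y) x 18 high (z = 15 to 33), reach from the rim to 138 from the centre.
- handle_a (a point): Middle of the handle on the dish's +x side, 113 mm from the centre and 24 mm above the underside; axes as the dish's.
- handle_b (a point): Middle of the handle on the dish's -x side, 113 mm from the centre and 24 mm above the underside; axes as the dish's.
- meatball_center (a point): Centre of the loose brown meatball, a ball of diameter 54 mm and 75 g, resting in the middle of the dish; it rolls easily.
- tray: Blue rectangular tray, 250 (its x) x 320 (its y), rim 18 mm high, fixed on the table. Origin: centre of its underside; x points across its short way, to the far side of the table; z up. Floor at z = 5.
- spoon: Steel serving spoon, 190 long, lying on the tray near one of its short ends; leave alone.
- tub_left: Lidded clear meal tub 110 x 155 x 58 high, far side, left; leave alone.
- tub_right: Lidded clear meal tub 110 x 155 x 58 high, far side, right; leave alone.
- can: Food can, diameter 73, 105 high, on the strip between warmer and tray; leave alone.
- shaker: Steel salt shaker, diameter 42, 82 high, on the strip between warmer and tray; leave alone.
- jar: Small amber jar with yellow cap, diameter 60, 75 high, on the strip between warmer and tray; leave alone.
- bowl: White bowl, diameter 130, 45 high, far side in the middle; leave alone.
- meatball: The meatball again; its origin turns with it as it rolls, so use its centre point.
Mind the look-alikes: they are no part of the job. Of the things that look like the meatball, the smallest one is meant.

How it is judged:
On the way, in this order (a step that is already met when the one before it is completed fails the run):
1. the switch has clicked over to off, the dish still on the plate (value of joint switch above 0.92 rad and height (world z) of dish below 0.085 m), for 0.2 s.
2. the dish is lifted clear of the plate by the robot (height (world z) of dish above 0.1 m and contact force between the fingers and dish above 1 N), for 0.2 s.
At the end, for the whole second after the job is handed in: Still gripped by a handle and at rest: dish underside 65 to 175 mm above the table, centre within 50 mm of the tray's, level within 0.10 rad, handles along the tray's x within 0.21 rad, grasp on the robot's side of the tray's centre, meatball within 20 mm of the dish's centre, switch above 0.92 rad (value of joint switch above 0.92 rad and contact force between the fingers and dish above 1 N and height (world z) of dish between 0.065 and 0.175 m and horizontal distance between dish and tray below 0.05 m and angle between dish's own z axis and vertical below 0.1 rad and angle between the x axis of dish and the x axis of tray, either way round below 0.21 rad and (distance between the grasp point and handle_a below 0.045 m or distance between the grasp point and handle_b below 0.045 m) and x of the grasp point in the frame of tray below -0.03 m and horizontal distance between meatball_center and dish below 0.02 m and z of meatball_center in the frame of dish below 0.045 m and linear speed of dish below 0.03 m/s and linear speed of meatball below 0.05 m/s); the arm keeps its last pose, push and grip.
It fails at once if the dish is moved or lifted while the switch is still on (value of joint switch below 0.52 rad and distance of dish from where it was at the start of the episode above 0.02 m).
It fails at once if the meatball rolls away from the middle of the dish or the robot touches it (distance between meatball_center and dish above 0.055 m or contact force between any of the fingers, the arm and meatball above 0.3 N).
It fails at once if the dish is tilted (angle between dish's own z axis and vertical above 0.2 rad).
It fails at once if the dish is set down on or knocked against the tray (contact force between dish and tray above 0.5 N).
It fails at once if something else on the table is disturbed (distance of any of spoon, tub_left, tub_right, can, shaker, jar, bowl from where it was at the start of the episode above 0.025 m).
It also fails if it takes over 67 s, if anything falls off the work surface, if the arm or the gripper's body presses on something with over 40 N, if the wrist force passes 120 N, or if a joint passes its speed limit or range.

### The arm

A 6-joint arm with a two-finger parallel gripper is mounted at the origin on the work surface. World frame = base frame: x ahead of the robot, y to its left, z up, the work surface at z = 0. Lengths are in m, angles in rad, forces in N, time in s.
With the tool pointing down it reaches from about 0.25 to 0.775 m from the base axis. Payload 8.9 kg.
Tool frame: the origin (TCP) lies midway between the tips of the shut fingers; the grasp point (between the pads) lies 19 mm behind it (hold_point_z is the z of the grasp point in the tool frame, in m); z points along the fingers, y is the line along which they close (so a half turn about z gives the same grasp; the last joint's range is limited). The gripper opens to 85 mm and grips with 20 to 120 N. Pads are 22 mm wide; open, the fingers measure 114 mm over their backs; the gripper's body (76 mm by 85 mm) begins 54 mm behind the grasp point. The pads swing forward as they close: fully open they stand 13 mm farther back than shut.
Start: joints at [1.153, 0.291, -0.153, 1.127, 0, 1.431], TCP at [0.144, 0.505, 0.231] pointing down, gripper open.
Joint ranges: [-2.52, 2.52], [-0.91, 1.74], [-1.3, 1.37], [-1.96, 2.02], [-1.52, 1.47], [-3.14, 3.14]. Speed limits (rad/s): [2.22, 2.22, 2.79, 3.14, 3.14, 3.14].

### API

Orientations are given as a rotation vector (axis times angle).
In Python, from rig import observe, camera, sign_off, look_for, regions_of, spot_point, hold_point_z gives the robot as it stands. The module is installed in compiled form; this text tells all that it offers.
- The arm moves only by the tool servo_tool, never from a script. Its argument "rows" is one flat list of numbers, 7 for each row, row after row: the turn, a rotation vector about the tool's x, y, z in rad, then the shift along the tool's x, y, z in mm, then the closure, from 0 (fully open) to 1 (shut). In form: [wx, wy, wz, dx, dy, dz, grip, wx, wy, wz, dx, dy, dz, grip, ...]. A call has 1 to 20 rows; each row shifts and turns the commanded pose from where the row before left it, along the tool's axes as they then stand; what a row does not reach is not made up. A row lasts 1/12 s, in which the tool goes at most 41.7 mm and 7.16 degrees, less where a joint would pass 70% of its speed; a pose out of reach is approached as far as the arm can. A call is refused whole if a number of a shift passes 41.7 or a number of a turn 0.125, either way. A call with a gripper value outside its range is refused whole. The fingers move at their own pace and stop on an object; "newtons" is the grip in N (left out, the last holds). Time passes only in rows, so rows that do not move let the fingers close. It gives the time, the measured TCP pose, the force, the opening and the grip force at its end, in the units of the state.
- observe(): the state, without advancing time (a new reading comes with each control period).
- camera(name): name is "scene" or "top" or "wrist"; returns a dict with "img" (480x640x3 uint8, blue, green, red), "mtx" (3x3 intrinsics, pixels), "view" (4x4, takes a point from world to camera coordinates); the wrist camera has in their place "T_tool_cam" (4x4, takes a point from camera to tool coordinates, whose origin is the TCP and whose axes are the flange's). Camera axes: x right, y down, z forward; pixel columns grow to the right and rows downward; lengths in m; the calibration is good to about 2 mm. The wrist camera is an equidistant fisheye: a pixel r from the principal point sees the ray r / f radians off the axis. A picture is of the moment at which its call begins: read the wrist's pose just before it. There is no depth.
- sign_off(): hands the job in; it is judged then, once.
Trained networks look in the newest picture that a camera, given by its name, has taken for a name from the list of things; names that differ only in an ending like _2 or _b are one class to them, and where a whole thing is asked for, a point or a joint stands for the part that bears it (a point fixed in the world has none). Each returns a list of dicts, best first, with "score" (0 to 1); they miss things now and then, are a little off and sometimes report something else, mostly with a low value. They report only what shows in the picture. A call takes as long as a camera call. They do not tell look-alikes from the thing itself.
- look_for(query, camera): "at" ([x, y, z] in m, in world coordinates, good to about 4 mm: the middle of the surface that is visible of it).
- regions_of(query, camera): "pixels" (480x640 bool, what is visible of it).
- spot_point(query, camera): "at" ([x, y, z] in m, in world coordinates, good to about 4 mm: a listed point, or the origin of a listed thing).
The state is a dict: "time_s": time; "qpos": joint angles; "joint_velocities": joint speeds; "joint_torque": joint torques, N m; "eef_pos": TCP position; "tool_rot": TCP orientation; "ft_force": force on the tool from outside, world axes, zero at the start; "moment": the same for the moment, N m; "grip_width": finger opening in m; "finger_force": force on a finger pad.
Only numpy, scipy, OpenCV 4.12 (cv2) and the standard library are available. Lean on these libraries where they do the work, as an engineer would, in place of code of your own. Each camera call takes 0.05 s, during which the arm holds its last target. There are 200 camera calls.

## Working session

There is one attempt and no reset: what is moved stays moved. The work goes in short steps, Python scripts to look and compute and a tool call to move; the robot and the scene stay as the last step left them, time stands still between calls to the robot, and variables do not carry over. Pictures are saved under pics/ and viewed, at most 10 in all, crops included, and the job is handed in when it is done.

Besides the shell and the picture viewer there is one more tool, called after "Emit:" in YAML: its name, and indented under it one key for each argument. servo_tool: Moves the arm, as the interface text tells. Its arguments: {"type":"object","properties":{"rows":{"type":"array"},"newtons":{"type":"number"}},"required":["rows"]}

```bash
mkdir -p pics; python3 - <<'E'
from rig import *
import cv2,numpy as np
s=observe();print({k:np.round(v,3).tolist() for k,v in s.items()},hold_point_z)
for c in["scene","top"]:
    d=camera(c);cv2.imwrite(f"pics/{c}0.png",d["img"])
    for q in["warmer","switch_grip","dish","handle_a","handle_b","meatball_center","tray","can","shaker","jar","bowl","spoon"]:
        print(c,q,[(round(r["score"],2),np.round(r["at"],3).tolist()) for r in spot_point(q,c)[:4]])
E
```

```text
{'time_s': 0.0, 'qpos': [1.153, 0.291, -0.154, 1.127, 0.0, 1.432], 'joint_velocities': [-0.002, 0.002, 0.001, 0.001, 0.001, 0.001], 'joint_torque': [0.001, -53.715, 33.137, 0.016, -0.0, 0.0], 'eef_pos': [0.144, 0.504, 0.231], 'tool_rot': [-0.437, -3.111, 0.002], 'ft_force': [0.187, 0.302, 0.921], 'moment': [-0.022, -0.053, -0.009], 'finger_force': 0.0, 'grip_width': 0.085} -0.0187
scene warmer [(0.79, [0.491, 0.272, 0.001]), (0.63, [0.767, 0.193, 0.002])]
scene switch_grip [(0.59, [0.369, 0.305, 0.086])]
scene dish [(0.84, [0.52, 0.275, 0.071]), (0.69, [0.542, -0.269, 0.006]), (0.15, [0.76, -0.186, -0.001])]
scene handle_a [(0.83, [0.515, 0.381, 0.098]), (0.64, [0.528, 0.161, 0.096]), (0.52, [0.409, -0.007, -0.002]), (0.17, [0.519, 0.27, 0.104])]
scene handle_b [(0.83, [0.515, 0.381, 0.098]), (0.64, [0.528, 0.161, 0.096]), (0.52, [0.409, -0.007, -0.002]), (0.17, [0.519, 0.27, 0.104])]
scene meatball_center [(0.87, [0.252, 0.299, 0.037]), (0.58, [0.744, 0.381, 0.037])]
scene tray []
scene can [(0.83, [0.528, -0.019, 0.002])]
scene shaker [(0.94, [0.624, -0.016, -0.0]), (0.31, [0.529, 
[... 278 characters left out ...]
[0.37, 0.302, 0.089])]
top dish [(0.67, [0.522, 0.274, 0.073])]
top handle_a [(0.88, [0.53, 0.16, 0.096]), (0.63, [0.509, 0.385, 0.095])]
top handle_b [(0.88, [0.53, 0.16, 0.096]), (0.63, [0.509, 0.385, 0.095])]
top meatball_center [(0.97, [0.248, 0.302, 0.04]), (0.81, [0.524, 0.269, 0.104]), (0.75, [0.744, 0.38, 0.036])]
top tray [(0.78, [0.541, -0.266, -0.001])]
top can [(0.7, [0.531, -0.018, 0.0]), (0.25, [0.532, 0.163, 0.094])]
top shaker [(0.69, [0.622, -0.018, 0.004]), (0.69, [0.406, -0.009, -0.003])]
top jar [(0.73, [0.406, -0.015, -0.003]), (0.16, [0.523, 0.275, 0.079])]
top bowl [(0.69, [0.766, 0.01, -0.001])]
top spoon [(0.75, [0.559, -0.386, 0.004]), (0.51, [0.53, -0.017, 0.001])]
```

View pics/top0.png

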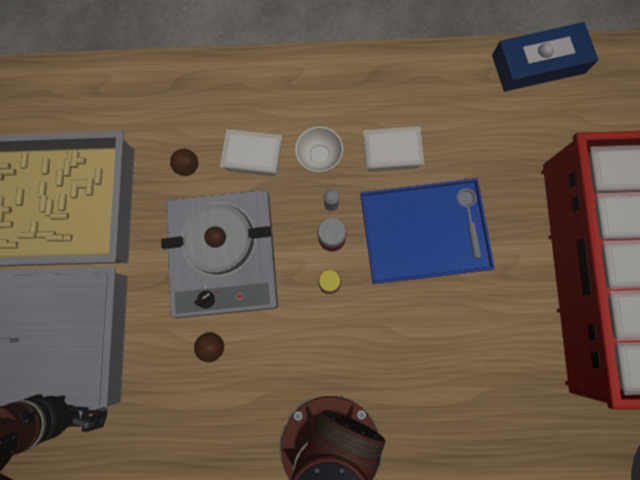

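View pics/scene0.png

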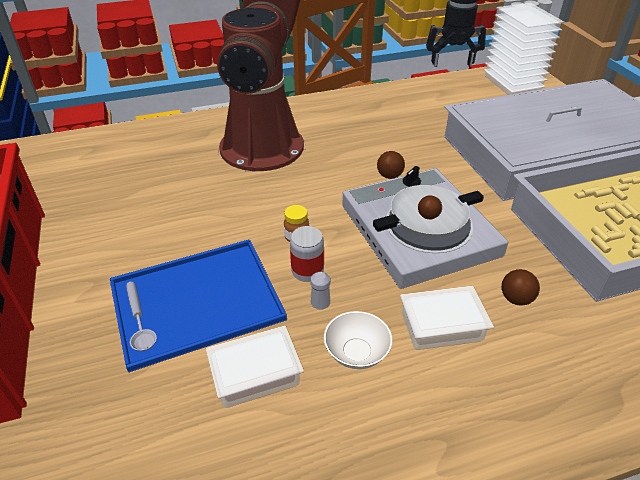

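The top view shows the warmer with switch near (205,298), the dish at (216,237) with its handles at (172,242) and (260,232), and the real meatball in it at (215,237). The tray is centred at (426,231), turned about 8° anticlockwise. The scene view agrees: two larger balls lie outside the dish and are the look-alikes. I'm going above the switch now.

Emit:
servo_tool:
  rows: [0,0,0.1,0,0,0,0,0,0,0.1,0,0,0,0,0,0,0.1,0,0,0,0,0,0,0.1,0,0,0,0,0,0,0.1,0,0,0,0,0,0,0.1,0,0,0,0,0,0,0.1,0,0,0,0,0,0,0,-29.4,7.5,5,0,0,0,0,-29.4,7.5,5,0,0,0,0,-29.4,7.5,5,0,0,0,0,-29.4,7.5,5,0,0,0,0,-29.4,7.5,5,0,0,0,0,-29.4,7.5,5,0,0,0,0,-29.4,7.5,5,0,0,0,0,-29.4,7.5,5,0,0,0,0,-29.4,7.5,5,0,0,0,0,-29.4,7.5,5,0,0,0,0,0,0,0,0,0,0,0,0,0,0,0]

```text
time_s: 2.88
eef_pos: [0.3715, 0.3016, 0.1811]
tool_rot: [-1.481, -2.77, 0.001]
ft_force: [-0.9, 0.2, 0.6]
grip_width: 0.0853
finger_force: 0.0
```

```bash
cat > h.py <<'E'
from rig import *
import cv2,numpy as np
from scipy.spatial.transform import Rotation as R
def pose():
    s=observe();return np.array(s["eef_pos"]),R.from_rotvec(s["tool_rot"]),s
def theta(r):
    y=r.as_matrix()[:,1];return np.degrees(np.arctan2(y[1],y[0]))
def delta(t,r,p): return np.round(1000*r.inv().apply(np.array(t)-p),1)   # mm in tool axes
def ground(px,d,z):   # static camera pixels -> world at height z
    V=np.linalg.inv(d["view"]);u=np.c_[px,np.ones(len(px))]@np.linalg.inv(d["mtx"]).T@V[:3,:3].T
    o=V[:3,3];return o+u*((z-o[2])/u[:,2])[:,None]
def yaw_rect(q,c,z):
    d=camera(c);m=regions_of(q,c)[0]["pixels"]
    px=np.argwhere(m)[:,::-1].astype(float);g=ground(px,d,z)[:,:2]
    return cv2.minAreaRect((g*1000).astype(np.float32))
def spot(q,c): return [(round(r["score"],2),np.round(r["at"],3).tolist()) for r in spot_point(q,c)[:4]]
def status():
    p,r,s=pose();print("t",round(s["time_s"],2),"p",np.round(p,4),"th",round(theta(r),1),"z",np.round(r.as_matrix()[:,2],3),"q",np.round(s["qpos"],2),"F",np.round(s["ft_force"],1),"w",round(s["grip_width"],4),"f",round(float(np.max(s["finger_force"])),1))
E
python3 - <<'E'
from h import *
status()
for q,z in[("tray",.01),("warmer",.06)]: print(q,yaw_rect(q,"top",z))
d=camera("wrist");cv2.imwrite("pics/w1.png",d["img"])
for q in["switch_grip","dish","handle_a"]:print(q,spot(q,"wrist"))
try:
    m=regions_of("switch_grip","wrist")[0]["pixels"];print(cv2.minAreaRect(np.argwhere(m)[:,::-1].astype(np.float32)))
except Exception as e: print(e)
E
```

```text
t 2.88 p [0.3715 0.3016 0.1811] th 33.8 z [-0. -0. -1.] q [ 0.53  0.24 -0.36  0.97  0.    1.51] F [-0.9  0.2  0.6] w 0.0853 f 0.0
tray ((543.6973266601562, -268.58648681640625), (252.26058959960938, 323.4095764160156), 5.670982837677002)
warmer ((488.025390625, 268.4549560546875), (314.6366271972656, 274.9715576171875), 4.269226551055908)
switch_grip [(0.57, [0.366, 0.303, 0.091])]
dish []
handle_a [(0.77, [0.508, 0.388, 0.098])]
((320.779541015625, 238.5582275390625), (72.80096435546875, 62.41730499267578), 56.768287658691406)
```

View pics/w1.png

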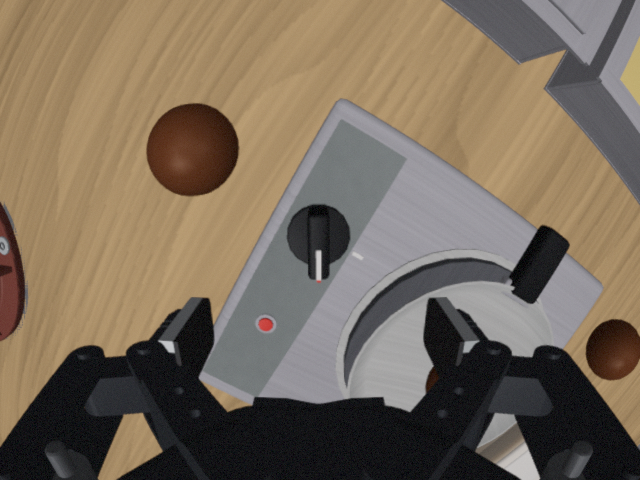

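The wrist view shows the switch bar at (318,245), upright in the image and midway between the fingers at about (190,340) and (450,340). So the yaw is right. I'm lowering and gripping.

Emit:
servo_tool:
  rows: [0,0,0,1,-1,18,0,0,0,0,1,0,18,0,0,0,0,0,0,18,0,0,0,0,0,0,18,0,0,0,0,0,0,18,0,0,0,0,0,0,18,0,0,0,0,0,0,0,0,0,0,0,0,0,0,1,0,0,0,0,0,0,1,0,0,0,0,0,0,1,0,0,0,0,0,0,1,0,0,0,0,0,0,1,0,0,0,0,0,0,1,0,0,0,0,0,0,1,0,0,0,0,0,0,1,0,0,0,0,0,0,1]
  newtons: 50

```text
time_s: 4.67
eef_pos: [0.3694, 0.3041, 0.074]
tool_rot: [1.476, 2.772, 0.002]
ft_force: [-0.1, 0.5, 5.4]
grip_width: 0.0132
finger_force: 50.9
```

Emit:
servo_tool:
  rows: [0,0,-0.095,0,0,0,1,0,0,-0.095,0,0,0,1,0,0,-0.095,0,0,0,1,0,0,-0.095,0,0,0,1,0,0,-0.095,0,0,0,1,0,0,-0.095,0,0,0,1,0,0,-0.095,0,0,0,1,0,0,-0.095,0,0,0,1,0,0,-0.095,0,0,0,1,0,0,-0.095,0,0,0,1,0,0,-0.085,0,0,0,1,0,0,0,0,0,0,1,0,0,0,0,0,0,0,0,0,0,0,0,0,0,0,0,0,0,0,0,0,0,0,0,0,0,0,0,0,0,0,0,0,0,0,0,0,0,0,0,0,0]

```text
time_s: 6.17
eef_pos: [0.3688, 0.3037, 0.0732]
tool_rot: [0.088, -3.14, 0.0]
ft_force: [1.0, -1.2, 1.2]
grip_width: 0.084
finger_force: 0.0
```

Emit:
servo_tool:
  rows: [0,0,0,0,0,-25,0,0,0,0,0,0,-25,0,0,0,0,0,0,-25,0,0,0,0,0,0,-25,0,0,0,0,0,0,-25,0,0,0,0,0,0,0,0,0,0,0,0,0,0,0]

```text
time_s: 6.75
eef_pos: [0.3696, 0.3042, 0.1994]
tool_rot: [-0.088, 3.138, 0.002]
ft_force: [0.0, 0.1, -0.4]
grip_width: 0.0855
finger_force: 0.0
```

```bash
python3 - <<'E'
from h import *
status()
d=camera("wrist");cv2.imwrite("pics/w2.png",d["img"])
for q in["switch_grip","dish","handle_a","meatball_center"]:print(q,spot(q,"wrist"))
camera("top")
for q in["dish","handle_a"]:print(q,spot(q,"top"))
E
```

```text
t 6.75 p [0.3696 0.3042 0.1994] th 93.2 z [ 0.002  0.001 -1.   ] q [ 0.54  0.22 -0.33  1.01 -0.    0.48] F [ 0.   0.1 -0.4] w 0.0855 f 0.0
switch_grip [(0.96, [0.367, 0.304, 0.092]), (0.75, [0.767, 0.008, -0.003])]
dish [(0.88, [0.519, 0.273, 0.071])]
handle_a [(0.59, [0.505, 0.39, 0.099])]
meatball_center [(0.72, [0.251, 0.301, 0.037]), (0.42, [0.531, -0.018, -0.0])]
dish [(0.94, [0.522, 0.273, 0.074])]
handle_a [(0.75, [0.53, 0.165, 0.094]), (0.62, [0.511, 0.386, 0.099]), (0.35, [0.53, -0.015, 0.002])]
```

View pics/w2.png

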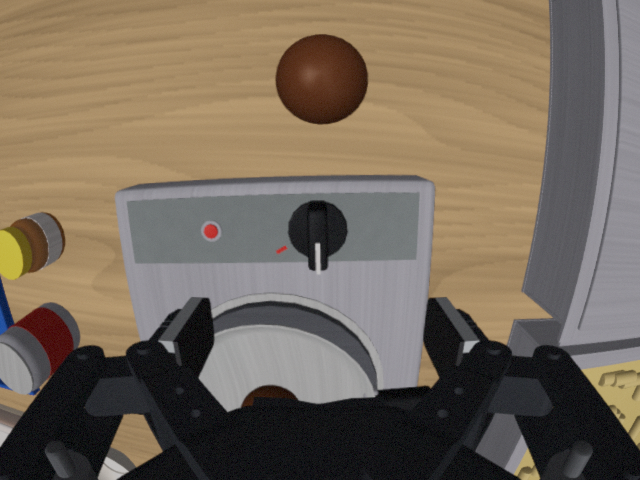

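The wrist view shows the pointer at (318,258), along the warmer's x, so the switch is off. The dish is undisturbed. Next I go above the right handle.

Emit:
servo_tool:
  rows: [0,0,-0.1,0,0,0,0,0,0,-0.1,0,0,0,0,0,0,-0.1,0,0,0,0,0,0,-0.1,0,0,0,0,0,0,-0.1,0,0,0,0,0,0,-0.1,0,0,0,0,0,0,-0.1,0,0,0,0,0,0,-0.1,0,0,0,0,0,0,-0.1,0,0,0,0,0,0,-0.1,0,0,0,0,0,0,-0.1,0,0,0,0,0,0,-0.1,0,0,0,0,0,0,-0.1,0,0,0,0,0,0,-0.1,0,0,0,0,0,0,-0.1,0,0,0,0,0,0,-0.1,0,0,0,0]

```text
time_s: 8.48
eef_pos: [0.3687, 0.3036, 0.198]
tool_rot: [2.319, -2.119, -0.0]
ft_force: [-0.0, 0.0, -0.4]
grip_width: 0.0852
finger_force: 0.0
```

Emit:
servo_tool:
  rows: [0,0,0,20,-18,2,0,0,0,0,20,-18,2,0,0,0,0,20,-18,2,0,0,0,0,20,-18,2,0,0,0,0,19,-19,2,0,0,0,0,19,-19,2,0,0,0,0,19,-19,2,0,0,0,0,19,-19,2,0,0,0,0,0,0,0,0,0,0,0,0,0,0,0]

```text
time_s: 9.32
eef_pos: [0.5299, 0.16, 0.1816]
tool_rot: [2.311, -2.126, -0.001]
ft_force: [-1.0, -0.4, -0.4]
grip_width: 0.0854
finger_force: 0.0
```

```bash
python3 - <<'E'
from h import *
status()
d=camera("wrist");cv2.imwrite("pics/w3.png",d["img"]);print(d["T_tool_cam"].round(3).tolist())
for q in["handle_a","dish"]:print(q,spot(q,"wrist"))
camera("scene")
for q in["dish","handle_a"]:print(q,spot(q,"scene"))
p,r,s=pose();print("to handle",delta([.530,.161,.18],r,p))
E
```

```text
t 9.32 p [0.5299 0.16   0.1816] th -175.2 z [-0.001 -0.    -1.   ] q [ 0.16  0.38 -0.16  1.03  0.   -1.49] F [-1.  -0.4 -0.4] w 0.0854 f 0.0
[[-0.0, -0.964, -0.268, 0.069], [1.0, -0.0, -0.0, -0.0], [0.0, -0.268, 0.964, -0.143], [0.0, 0.0, 0.0, 1.0]]
handle_a [(0.56, [0.534, 0.162, 0.097])]
dish [(0.75, [0.518, 0.273, 0.074]), (0.56, [0.367, 0.305, 0.089])]
dish [(0.62, [0.522, 0.275, 0.072])]
handle_a [(0.81, [0.512, 0.382, 0.097])]
to handle [ 0.7 -0.9  2.5]
```

View pics/w3.png

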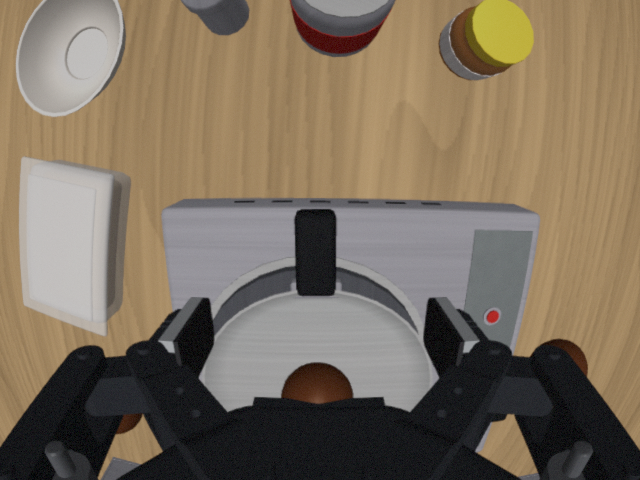

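The wrist view shows the right handle at (316,250), upright and midway between the fingers, with the meatball in the middle of the dish. I'm lowering and gripping.

Emit:
servo_tool:
  rows: [0,0,0,0,0,15,0,0,0,0,0,0,15,0,0,0,0,0,0,15,0,0,0,0,0,0,15,0,0,0,0,0,0,15,0,0,0,0,0,0,15,0,0,0,0,0,0,14,0,0,0,0,0,0,0,0,0,0,0,0,0,0,0.4,0,0,0,0,0,0,0.6,0,0,0,0,0,0,0.7,0,0,0,0,0,0,0.8,0,0,0,0,0,0,1,0,0,0,0,0,0,1,0,0,0,0,0,0,1,0,0,0,0,0,0,1,0,0,0,0,0,0,1,0,0,0,0,0,0,1,0,0,0,0,0,0,1]
  newtons: 115

```text
time_s: 11.2
eef_pos: [0.5303, 0.161, 0.0792]
tool_rot: [-2.313, 2.124, -0.001]
ft_force: [0.1, -0.5, 5.7]
grip_width: 0.024
finger_force: 112.5
```

```bash
python3 - <<'E'
from h import *
status()
camera("top")
for q in["dish","meatball_center"]:print(q,spot(q,"top"))
E
```

```text
t 11.2 p [0.5303 0.161  0.0792] th -175.1 z [ 0.002  0.    -1.   ] q [ 0.16  0.47 -0.31  0.79  0.   -1.49] F [ 0.1 -0.5  5.7] w 0.024 f 112.5
dish [(0.22, [0.516, 0.387, 0.096])]
meatball_center [(0.63, [0.746, 0.38, 0.037]), (0.39, [0.766, 0.01, 0.001])]
```

Emit:
servo_tool:
  rows: [0,0,0,0,0,-1,1,0,0,0,0,0,-1,1,0,0,0,0,0,-2,1,0,0,0,0,0,-3,1,0,0,0,0,0,-4,1,0,0,0,0,0,-4,1,0,0,0,0,0,-4,1,0,0,0,0,0,-4,1,0,0,0,0,0,-4,1,0,0,0,0,0,-4,1,0,0,0,0,0,-4,1,0,0,0,0,0,-3,1,0,0,0,0,0,-2,1,0,0,0,0,0,-1,1,0,0,0,0,0,0,1,0,0,0,0,0,0,1]

```text
time_s: 12.68
eef_pos: [0.5295, 0.1609, 0.1192]
tool_rot: [2.314, -2.125, -0.0]
ft_force: [-0.1, 0.3, -4.4]
grip_width: 0.0242
finger_force: 113.1
```

```bash
python3 - <<'E'
from h import *
status()
d=camera("scene");cv2.imwrite("pics/s4.png",cv2.resize(d["img"][150:310,320:540],None,fx=3,fy=3,interpolation=cv2.INTER_CUBIC))
for q in["dish","handle_a","meatball_center"]:print(q,spot(q,"scene"))
camera("wrist")
for q in["dish","handle_a","meatball_center"]:print(q,spot(q,"wrist"))
E
```

```text
t 12.68 p [0.5295 0.1609 0.1192] th -175.1 z [-0. -0. -1.] q [ 0.16  0.43 -0.26  0.88 -0.   -1.49] F [-0.1  0.3 -4.4] w 0.0242 f 113.1
dish [(0.69, [0.523, 0.274, 0.11]), (0.5, [0.555, -0.391, 0.007])]
handle_a [(0.89, [0.531, 0.158, 0.134]), (0.62, [0.514, 0.384, 0.135])]
meatball_center [(0.96, [0.517, 0.27, 0.142]), (0.57, [0.742, 0.38, 0.036])]
dish []
handle_a [(0.63, [0.526, 0.164, 0.136])]
meatball_center [(0.73, [0.254, 0.298, 0.035])]
```

View pics/s4.png

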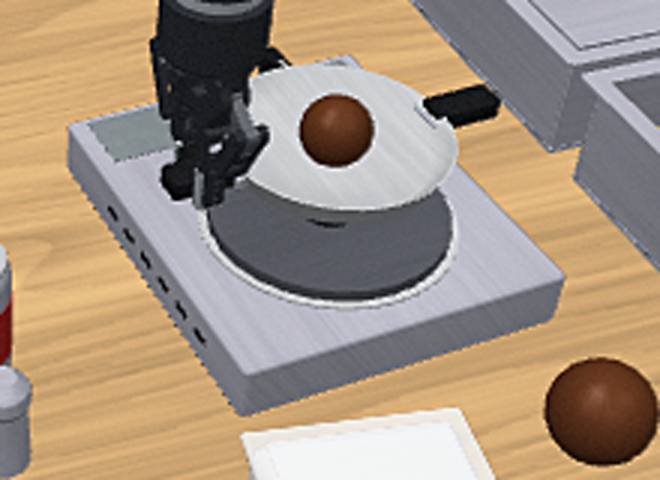

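The view shows the dish held level above the disc with the free handle at (460,105) and the meatball in the middle at (337,130). The network heights of the two handles, 0.134 and 0.135, agree. I'll lift more and work out the arc.

Emit:
servo_tool:
  rows: [0,0,0,0,0,-1,1,0,0,0,0,0,-2,1,0,0,0,0,0,-3,1,0,0,0,0,0,-4,1,0,0,0,0,0,-5,1,0,0,0,0,0,-5,1,0,0,0,0,0,-5,1,0,0,0,0,0,-5,1,0,0,0,0,0,-5,1,0,0,0,0,0,-4,1,0,0,0,0,0,-3,1,0,0,0,0,0,-2,1,0,0,0,0,0,-1,1,0,0,0,0,0,0,1]

```text
time_s: 14.25
eef_pos: [0.5296, 0.1609, 0.1644]
tool_rot: [-2.314, 2.124, -0.0]
ft_force: [0.6, -0.5, -5.0]
grip_width: 0.0241
finger_force: 113.0
```

```bash
python3 - <<'E'
from h import *
status()
p,r,s=pose()
c=np.array([.521,.274]);a=np.radians(7.0);w=np.radians(95.1-7.0)
tgt=np.array([.5425,-.268])-.1133*np.array([np.cos(a),np.sin(a)]);print("tgt",tgt,w)
cs,sn=np.cos(-w),np.sin(-w);M=np.array([[cs,-sn],[sn,cs]])
ctr=np.linalg.solve(np.eye(2)-M,tgt-M@p[:2]);print("ctr",ctr)
v=-1*np.array([-(p[1]-ctr[1]),p[0]-ctr[0],0]) # d p / d w, clockwise
print("mm per rad in tool axes",r.inv().apply(v)*1000)
E
```

```text
t 14.25 p [0.5296 0.1609 0.1644] th -175.1 z [ 0.  0. -1.] q [ 0.16  0.39 -0.19  0.99  0.   -1.49] F [ 0.6 -0.5 -5. ] w 0.0241 f 113.0
tgt [ 0.43004452 -0.2818078 ] 1.5376350710070041
ctr [ 0.25101096 -0.00895936]
mm per rad in tool axes [ 2.92111680e+02 -1.45499316e+02  1.96478787e-02]
```

Emit:
servo_tool:
  rows: [0,0,0.0025,0.73,-0.36,0,1,0,0,0.005,1.46,-0.73,0,1,0,0,0.0075,2.19,-1.09,0,1,0,0,0.01,2.92,-1.46,0,1,0,0,0.0125,3.65,-1.82,0,1,0,0,0.015,4.38,-2.18,0,1,0,0,0.0175,5.11,-2.55,0,1,0,0,0.02,5.84,-2.91,0,1,0,0,0.0225,6.57,-3.28,0,1,0,0,0.025,7.3,-3.64,0,1,0,0,0.025,7.3,-3.64,0,1,0,0,0.025,7.3,-3.64,0,1,0,0,0.025,7.3,-3.64,0,1,0,0,0.025,7.3,-3.64,0,1,0,0,0.025,7.3,-3.64,0,1,0,0,0.025,7.3,-3.64,0,1,0,0,0.025,7.3,-3.64,0,1,0,0,0.025,7.3,-3.64,0,1,0,0,0.025,7.3,-3.64,0,1,0,0,0.025,7.3,-3.64,0,1]

```text
time_s: 15.92
eef_pos: [0.5746, 0.0427, 0.1643]
tool_rot: [1.859, -2.533, -0.0]
ft_force: [0.7, -0.2, -4.6]
grip_width: 0.0243
finger_force: 113.1
```

Emit:
servo_tool:
  rows: [0,0,0.025,7.3,-3.64,0,1,0,0,0.025,7.3,-3.64,0,1,0,0,0.025,7.3,-3.64,0,1,0,0,0.025,7.3,-3.64,0,1,0,0,0.025,7.3,-3.64,0,1,0,0,0.025,7.3,-3.64,0,1,0,0,0.025,7.3,-3.64,0,1,0,0,0.025,7.3,-3.64,0,1,0,0,0.025,7.3,-3.64,0,1,0,0,0.025,7.3,-3.64,0,1,0,0,0.025,7.3,-3.64,0,1,0,0,0.025,7.3,-3.64,0,1,0,0,0.025,7.3,-3.64,0,1,0,0,0.025,7.3,-3.64,0,1,0,0,0.025,7.3,-3.64,0,1,0,0,0.025,7.3,-3.64,0,1,0,0,0.025,7.3,-3.64,0,1,0,0,0.025,7.3,-3.64,0,1,0,0,0.025,7.3,-3.64,0,1,0,0,0.025,7.3,-3.64,0,1]

```text
time_s: 17.58
eef_pos: [0.5618, -0.1182, 0.1643]
tool_rot: [1.174, -2.914, -0.0]
ft_force: [0.0, -1.0, -4.9]
grip_width: 0.0241
finger_force: 113.1
```

Emit:
servo_tool:
  rows: [0,0,0.025,7.3,-3.64,0,1,0,0,0.025,7.3,-3.64,0,1,0,0,0.025,7.3,-3.64,0,1,0,0,0.025,7.3,-3.64,0,1,0,0,0.025,7.3,-3.64,0,1,0,0,0.025,7.3,-3.64,0,1,0,0,0.025,7.3,-3.64,0,1,0,0,0.025,7.3,-3.64,0,1,0,0,0.025,7.3,-3.64,0,1,0,0,0.025,7.3,-3.64,0,1,0,0,0.025,7.3,-3.64,0,1,0,0,0.025,7.3,-3.64,0,1,0,0,0.025,7.3,-3.64,0,1,0,0,0.025,7.3,-3.64,0,1,0,0,0.025,7.3,-3.64,0,1,0,0,0.025,7.3,-3.64,0,1,0,0,0.025,7.3,-3.64,0,1,0,0,0.025,7.3,-3.64,0,1,0,0,0.025,7.3,-3.64,0,1,0,0,0.025,7.3,-3.64,0,1]

```text
time_s: 19.25
eef_pos: [0.4734, -0.2533, 0.1643]
tool_rot: [-0.417, 3.114, -0.0]
ft_force: [-0.1, -0.0, -4.2]
grip_width: 0.024
finger_force: 113.3
```

Emit:
servo_tool:
  rows: [0,0,0.025,7.3,-3.64,0,1,0,0,0.0225,6.57,-3.28,0,1,0,0,0.02,5.84,-2.91,0,1,0,0,0.0175,5.11,-2.55,0,1,0,0,0.015,4.38,-2.18,0,1,0,0,0.0125,3.65,-1.82,0,1,0,0,0.0125,3.65,-1.82,0,1,0,0,0.01,2.92,-1.46,0,1,0,0,0.0075,2.19,-1.09,0,1,0,0,0.005,1.46,-0.73,0,1,0,0,0.0025,0.73,-0.36,0,1,0,0,0,0,0,0,1,0,0,0,0,0,0,1]

```text
time_s: 20.33
eef_pos: [0.4356, -0.2828, 0.1643]
tool_rot: [-0.187, 3.136, 0.0]
ft_force: [-0.1, -0.4, -3.7]
grip_width: 0.0239
finger_force: 113.6
```

```bash
python3 - <<'E'
from h import *
status()
d=camera("scene");cv2.imwrite("pics/s5.png",d["img"])
for q in["dish","handle_a","meatball_center"]:print(q,spot(q,"scene"))
camera("top")
for q in["dish","handle_a","meatball_center","tray"]:print(q,spot(q,"top"))
E
```

```text
t 20.33 p [ 0.4356 -0.2828  0.1643] th 96.8 z [ 0.  0. -1.] q [-0.72  0.33 -0.28  0.96  0.   -0.84] F [-0.1 -0.4 -3.7] w 0.0239 f 113.6
dish [(0.84, [0.547, -0.271, 0.156]), (0.27, [0.555, -0.388, 0.006])]
handle_a [(0.76, [0.433, -0.286, 0.183]), (0.65, [0.662, -0.262, 0.178])]
meatball_center [(0.96, [0.546, -0.272, 0.185]), (0.59, [0.742, 0.379, 0.035])]
dish [(0.6, [0.549, -0.27, 0.158]), (0.26, [0.661, -0.255, 0.178])]
handle_a [(0.88, [0.434, -0.278, 0.18]), (0.85, [0.661, -0.257, 0.178])]
meatball_center [(0.69, [0.745, 0.378, 0.036]), (0.64, [0.55, -0.273, 0.189]), (0.58, [0.246, 0.299, 0.04])]
tray [(0.69, [0.54, -0.266, 0.0]), (0.51, [0.436, -0.283, 0.18]), (0.25, [0.768, 0.012, 0.0])]
```

View pics/s5.png

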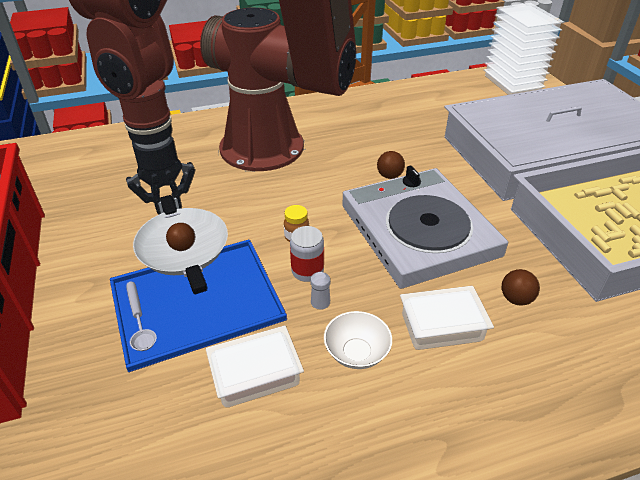

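The scene view shows the dish level over the tray, meatball in the middle at (180,236), free handle at (196,280) pointing across, and the other objects untouched. I'll lower it about 40 mm, move it 6 mm back toward the tray's centre, and settle.

Emit:
servo_tool:
  rows: [0,0,0,0,0,1,1,0,0,0,0.5,0,2,1,0,0,0,0.5,0,3,1,0,0,0,1,0,4,1,0,0,0,1,0,5,1,0,0,0,1,0,5,1,0,0,0,1,0,5,1,0,0,0,0.5,0,5,1,0,0,0,0.5,0,4,1,0,0,0,0,0,3,1,0,0,0,0,0,2,1,0,0,0,0,0,1,1,0,0,0,0,0,0,1,0,0,0,0,0,0,1,0,0,0,0,0,0,1,0,0,0,0,0,0,1]

```text
time_s: 22.12
eef_pos: [0.4297, -0.2837, 0.1245]
tool_rot: [-0.186, 3.136, -0.0]
ft_force: [-0.5, 0.5, -4.6]
grip_width: 0.0242
finger_force: 113.5
```

Emit:
servo_tool:
  rows: [0,0,0,0,0,0,1,0,0,0,0,0,0,1,0,0,0,0,0,0,1,0,0,0,0,0,0,1,0,0,0,0,0,0,1,0,0,0,0,0,0,1,0,0,0,0,0,0,1,0,0,0,0,0,0,1,0,0,0,0,0,0,1,0,0,0,0,0,0,1,0,0,0,0,0,0,1,0,0,0,0,0,0,1,0,0,0,0,0,0,1,0,0,0,0,0,0,1,0,0,0,0,0,0,1,0,0,0,0,0,0,1,0,0,0,0,0,0,1,0,0,0,0,0,0,1]

```text
time_s: 23.62
eef_pos: [0.4296, -0.2836, 0.1243]
tool_rot: [-0.186, 3.136, 0.0]
ft_force: [-0.0, -1.3, -4.7]
grip_width: 0.0244
finger_force: 113.6
```

```bash
python3 - <<'E'
from h import *
status()
for k in range(2):
  for c in["scene","top"]:
    camera(c)
    for q in["dish","handle_a","meatball_center","switch_grip"]:print(c,q,spot(q,c)[:2])
E
```

```text
t 23.62 p [ 0.4296 -0.2836  0.1243] th 96.8 z [ 0.  0. -1.] q [-0.73  0.36 -0.36  0.86  0.   -0.84] F [-0.  -1.3 -4.7] w 0.0244 f 113.6
scene dish [(0.57, [0.539, -0.268, 0.116])]
scene handle_a [(0.84, [0.432, -0.285, 0.142])]
scene meatball_center [(0.81, [0.252, 0.298, 0.04]), (0.75, [0.541, -0.273, 0.148])]
scene switch_grip [(0.59, [0.369, 0.308, 0.092])]
top dish [(0.7, [0.542, -0.272, 0.118])]
top handle_a [(0.61, [0.427, -0.283, 0.138])]
top meatball_center [(0.96, [0.543, -0.27, 0.147]), (0.7, [0.251, 0.302, 0.039])]
top switch_grip [(0.81, [0.369, 0.303, 0.091])]
scene dish [(0.7, [0.557, -0.392, 0.01]), (0.61, [0.542, -0.272, 0.113])]
scene handle_a [(0.87, [0.432, -0.285, 0.142]), (0.66, [0.655, -0.262, 0.139])]
scene meatball_center [(0.75, [0.252, 0.299, 0.039]), (0.73, [0.539, -0.275, 0.153])]
scene switch_grip [(0.71, [0.371, 0.308, 0.088]), (0.57, [0.541, -0.273, 0.148])]
top dish [(0.59, [0.54, -0.273, 0.117]), (0.42, [0.533, -0.014, -0.001])]
top handle_a [(0.71, [0.653, -0.258, 0.135]), (0.71, [0.763, -0.19, -0.005])]
top meatball_center [(0.96, [0.747, 0.378, 0.037]), (0.72, [0.542, -0.271, 0.148])]
top switch_grip [(0.52, [0.368, 0.303, 0.092])]
```

Everything is in place, so I'm handing it in.

```bash
python3 -c "
from rig import *
print(sign_off())"
```

```text
the job is handed in; nothing more can be done
None
```

The job is handed in, with no verdict returned: the switch is off, and the dish is held level and still about 0.117 m above the table over the tray's centre, the meatball in the middle and the free handle pointing to the far side.

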